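# Firmness check of a cheese loaf on two faces

### The job

Check the waxed cheese loaf on the sprung firmness gauge: slide it along the table and press the middle of one long side squarely against the gauge's bar until the bar is pushed all the way in. Then turn the loaf a quarter turn on the table and press the middle of one of its short ends against the bar the same way, and leave it standing there with that end square and close up to the bar. Keep the loaf flat on the table throughout, do not lift or tip it, and leave the plates, the water bottle and the spreader where they are.

Things in the scene. Friction and masses are not known exactly. Their poses are not given: they have to be found in the camera images.
- cheese: The loaf: a plain block of yellow waxed cheese, round paper label on top, 120 mm long (its x) x 90 wide (y) x 60 high (z), about 0.7 kg, loose and flat on the table; a few newtons slide it. Origin: centre of underside. Long sides: +y and -y faces, short ends: +x and -x faces. At the start a long side (either) faces the bar within 0.65 rad of square, its centre 160 to 250 mm before it.
- gauge: Firmness gauge, fixed: grey housing (62 mm wide, 58 high, flat dial on top to 64) on a 90 mm wide steel foot; before it the sprung bar on a 12 mm round stem. Origin: on the table under the bar's front face at rest. x: level pressing direction, from bar into housing; y: along the bar. Foot begins 80 mm, housing 87 mm behind the bar's face, so behind the bar, beside the stem, is open space.
- bar_face (a point): Centre of the bar's flat front face, 30 mm above the table; axes as the gauge's; moves with the bar. The bar is a steel plate 50 mm wide (y), 12 to 48 mm above the table, 12 mm thick: a loaf pressed to its middle sticks out past it on both sides, by 35 mm with a long side, 20 mm with an end.
- gauge_bar (a joint): How far the bar is pushed in, m: 0 at rest, 0.015 fully home on its stop; grows along the gauge's x. A 450 N/m spring (about 7 N when home), well damped, pushes it back out when released, and the loaf a little with it.
- plates: Bystander: stack of white plastic plates, 170 mm across, 22 mm high. Origin: centre of its underside.
- water: Bystander: water bottle with blue band, 64 mm across, 200 mm high. Origin: centre of its underside.
- spreader: Bystander: a spatula-like spreader 200 mm long lying along its x axis. Origin: underside, about its middle.
Things that resemble listed ones, but are neither listed nor needed, are in the scene too. What is shaped like the gauge but red is not meant.

How it is judged:
By the outcome, as a careful person would: the job done as asked, in the order asked, and still so for the second after the job is handed in, with the robot touching nothing.
It also fails if it takes over 72 s, if anything falls off the work surface, if the arm or the gripper's body presses on something with over 40 N, if the wrist force passes 120 N, or if a joint passes its speed limit or range.

### The arm

A 6-joint arm with a two-finger parallel gripper is mounted at the origin on the work surface. World frame = base frame: x ahead of the robot, y to its left, z up, the work surface at z = 0. Lengths are in m, angles in rad, forces in N, time in s.
With the tool pointing down it reaches from about 0.35 to 0.95 m from the base axis. Payload 17.4 kg.
Tool frame: the origin (TCP) lies at the centre of the arm's flange, where the gripper is bolted on; the fingertips stand 186 mm ahead of it and the grasp point (between the pads) lies 167 mm ahead of it; z points along the fingers, y is the line along which they close (so a half turn about z gives the same grasp; the last joint's range is limited). The gripper opens to 93 mm and grips with 3 to 60 N. Pads are 15 mm wide; open, the fingers measure 128 mm over their backs; the gripper's body (75 mm by 188 mm) begins 65 mm behind the grasp point.
Start: joints at [1.14, 0.116, 1.442, -0, 1.584, -0.038], TCP at [0.258, 0.624, 0.405] pointing down, gripper open.
Joint ranges: [-2.83, 2.83], [-0.83, 2.19], [0.07, 2.5], [-1.14, 4.28], [0.01, 3], [-2.97, 2.97]. Speed limits (rad/s): [1.89, 1.89, 2.22, 3.14, 3.14, 3.14].

### API

Orientations are given as a unit quaternion [x, y, z, w].
In Python, from cell import bot, capture, get_calibration gives the robot as it stands.
- The arm moves only by the tool servo_tool, never from a script. Its argument "plan" is a list of rows, each an object of numbers: "dx", "dy", "dz": the shift along the tool's x, y, z in mm; "twist": the turn about the tool's z in units of 6 degrees (1.0 is 6 degrees). A call has 1 to 20 rows; each row shifts and turns the commanded pose from where the row before left it, along the tool's axes as they then stand; what a row does not reach is not made up. A row lasts 1/12 s, in which the tool goes at most 41.7 mm and 7.16 degrees, less where a joint would pass 70% of its speed; a pose out of reach is approached as far as the arm can. A call with a gripper value outside its range is refused whole. "gripper" is the finger opening in mm, from 0 to 93, set as the call begins (left out, the last holds). The fingers move at their own pace and stop on an object; "grip_force" is the grip in N (left out, the last holds). Time passes only in rows, so rows that do not move let the fingers close. It gives the time, the measured TCP pose, the force, the opening and the grip force at its end, in the units of the state.
- bot.state(): the state, without advancing time (a new reading comes with each control period).
- capture(name): name is "side" or "top"; returns the picture (480x640x3 uint8, blue, green, red); there is no depth.
- get_calibration(name): a dict with "fx", "fy", "cx", "cy" (pixels), "dist_coeffs" ([k1, k2, p1, p2, k3] as OpenCV has them; the pictures are not rectified), "R" (3x3) and "t" (3): a world point X has camera coordinates R X + t. Camera axes: x right, y down, z forward; pixel columns grow to the right and rows downward; lengths in m; the calibration is good to about 2 mm. A picture is of the moment at which its call begins. get_calibration takes no time and is no camera call.
- bot.finish_job(): hands the job in; it is judged then, once.
The state is a dict: "clock": time; "joint_positions": joint angles; "qd": joint speeds; "effort": joint torques, N m; "position": TCP position; "orientation": TCP orientation; "contact_force": force on the tool from outside, world axes, zero at the start; "ft_torque": the same for the moment, N m; "width": finger opening in m; "grip_force": force on a finger pad.
Only numpy, scipy, OpenCV 4.12 (cv2) and the standard library are available. Lean on these libraries where they do the work, as an engineer would, in place of code of your own. Each camera call takes 0.05 s, during which the arm holds its last target. There are 200 camera calls.

## Working session

There is one attempt and no reset: what is moved stays moved. The work goes in short steps, Python scripts to look and compute and a tool call to move; the robot and the scene stay as the last step left them, time stands still between calls to the robot, and variables do not carry over. Pictures are saved under pics/ and viewed, at most 10 in all, crops included, and the job is handed in when it is done.

Besides the shell and the picture viewer there is one more tool, called after "Call:" by a JSON object that holds its "op" and its "data", one argument or row to a line. servo_tool: Moves the arm, as the interface text tells. Its arguments: {"type":"object","properties":{"plan":{"type":"array","items":{"type":"object","properties":{"dx":{"type":"number"},"dy":{"type":"number"},"dz":{"type":"number"},"twist":{"type":"number"}}}},"gripper":{"type":"number"},"grip_force":{"type":"number"}},"required":["plan"]}

```bash
mkdir -p pics; ls; python3 - <<'E'
from cell import bot,capture,get_calibration
import cv2
for n in("top","side"):
    cv2.imwrite(f"pics/{n}0.png",capture(n)); c=get_calibration(n); print(n,{k:(v if not hasattr(v,'round') else v) for k,v in c.items()})
s=bot.state();print(s)
E
```

```text
pics
top {'fx': 477.54189620086487, 'fy': 477.54189620086487, 'cx': 318.9942413676355, 'cy': 239.35327049268153, 'dist_coeffs': array([-0.12421753,  0.        ,  0.        ,  0.        ,  0.        ]), 'R': array([[ 0.01877905, -0.99974641, -0.01242814],
       [-0.99371167, -0.01729047, -0.11062621],
       [ 0.11038327,  0.01442744, -0.99378437]]), 't': array([0.07460063, 0.60490379, 0.97209968])}
side {'fx': 562.026737597945, 'fy': 562.026737597945, 'cx': 321.6900473955627, 'cy': 236.40925178430402, 'dist_coeffs': array([-0.17169327,  0.        ,  0.        ,  0.        ,  0.        ]), 'R': array([[ 0.91019158, -0.41418553,  0.00128179],
       [-0.20673131, -0.45697877, -0.86511998],
       [ 0.35890592,  0.78715993, -0.50156334]]), 't': array([-0.51388045,  0.22031603,  1.05836979])}
{'clock': 0.1, 'joint_positions': array([ 1.14021326e+00,  1.16425011e-01,  1.44223248e+00, -4.51646626e-06,
        1.58398086e+00, -3.78229316e-02]), 'qd': array([ 0.00066413, -0.00091738, -0.00154506, -0.00018212,  0.00045181,
       -0.00083678]), 'effort': array([ 4.79643582e-03, -7.22893667e+01, -6.23863506e+01,  7.82330940e-02,
        2.28043401e-02, -5.22635844e-05]), 'position': array([0.25837342, 0.62359553, 0.40406654]), 'orientation': array([ 1.95120264e-01,  9.80779185e-01, -5.09101944e-04, -1.19140713e-04]), 'contact_force': array([-0.07820412, -0.12923904, -0.37939924]), 'ft_torque': array([-0.00225589,  0.01271665,  0.00357904]), 'grip_force': 0.0, 'width': 0.09283323152286407}
```

View pics/top0.png

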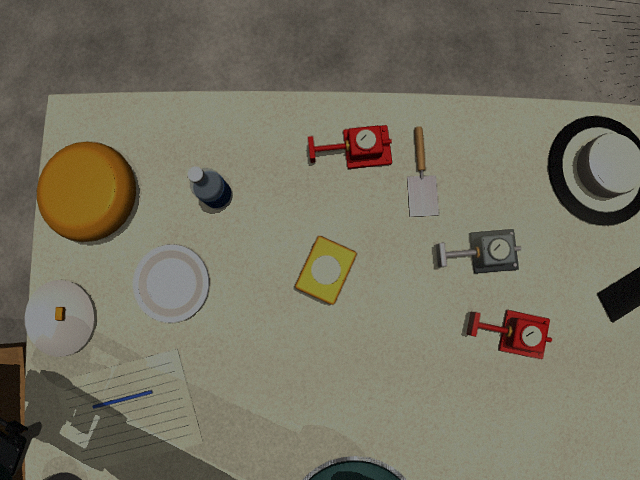

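View pics/side0.png

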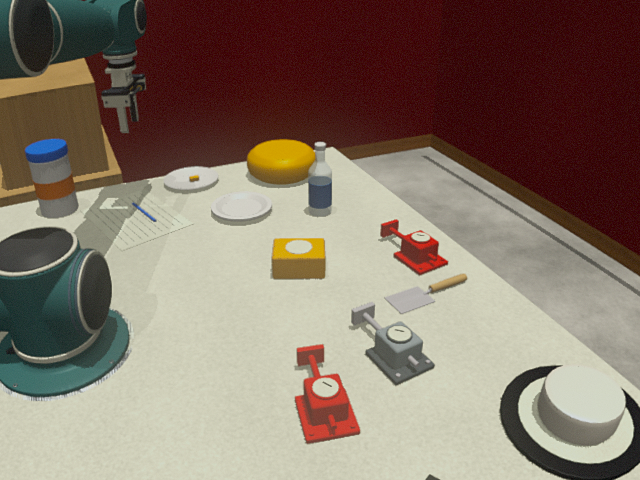

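Top view: the loaf is at (326,270). The grey gauge has its bar at (440,254) and its housing at (495,250). Look-alikes are the yellow cheese wheel at (87,192), the small yellow bit at (60,313), and the red gauges with bars at (311,149) and (472,325). I choose the labelled block at (326,270) and the grey gauge, and check both in a close crop.

```bash
cat > h.py <<'E'
import numpy as np,cv2
from cell import bot,capture,get_calibration
def ray(n,uv,z):
    c=get_calibration(n);K=np.array([[c['fx'],0,c['cx']],[0,c['fy'],c['cy']],[0,0,1]])
    p=cv2.undistortPoints(np.float64(uv).reshape(-1,1,2),K,np.array(c['dist_coeffs'])).reshape(-1,2)
    R=c['R'];C=-R.T@c['t'];d=np.c_[p,np.ones(len(p))]@R
    return (C+d*((z-C[2])/d[:,2])[:,None])
def rect(P):  # metric oriented rectangle
    (c,s,a)=cv2.minAreaRect(np.float32(P[:,:2]*1000)); b=cv2.boxPoints((c,s,a))
    e=[b[1]-b[0],b[2]-b[1]];e.sort(key=np.linalg.norm);l=e[1]
    return np.round(c,1),np.round([np.linalg.norm(x) for x in e],1),round(float(np.degrees(np.arctan2(l[1],l[0])))%180,1)
def loaf(img,lo=(18,110,90),z=.06):
    m=cv2.inRange(cv2.cvtColor(img,cv2.COLOR_BGR2HSV),lo,(36,255,255))
    m=cv2.morphologyEx(m,cv2.MORPH_CLOSE,np.ones((3,3)))
    cs=[c for c in cv2.findContours(m,0,1)[0] if 1000<cv2.contourArea(c)<4000]
    return [(cv2.minAreaRect(c)[0],rect(ray("top",c,z))) for c in cs]
E
python3 - <<'E'
from h import *
i=cv2.imread("pics/top0.png")
for k in((18,110,90),(24,110,90),(20,110,140)): print(loaf(i,k))
h=cv2.cvtColor(i,cv2.COLOR_BGR2HSV)
for p in((320,242),(331,300),(300,280),(345,275),(310,295),(440,250),(441,262),(455,253),(480,240),(430,300)): print(p,h[p[1],p[0]],i[p[1],p[0]])
c=i[215:315,285:535]; cv2.imwrite("pics/c1.png",cv2.resize(c,(800,320),interpolation=cv2.INTER_CUBIC))
E
```

```text
[((325.72210693359375, 269.2015686035156), (array([540. ,  70.2]), array([ 87.9, 116.6], dtype=float32), 156.2))]
[((325.6097106933594, 269.5121765136719), (array([539.1,  70.4]), array([ 80.5, 110.4], dtype=float32), 156.4))]
[((325.5068359375, 269.6849365234375), (array([538.8,  70.6]), array([ 81.9, 112.1], dtype=float32), 156.4))]
(320, 242) [ 27 172 138] [ 45 130 138]
(331, 300) [ 28 169 139] [ 47 134 139]
(300, 280) [ 28 164 140] [ 50 135 140]
(345, 275) [ 21 194 141] [ 34 108 141]
(310, 295) [19 73 59] [42 53 59]
(440, 250) [ 38  10 106] [102 106 105]
(441, 262) [ 0 19 92] [85 85 92]
(455, 253) [  4  17 121] [113 114 121]
(480, 240) [38 38 53] [45 53 51]
(430, 300) [ 36  36 142] [122 142 138]
```

View pics/c1.png

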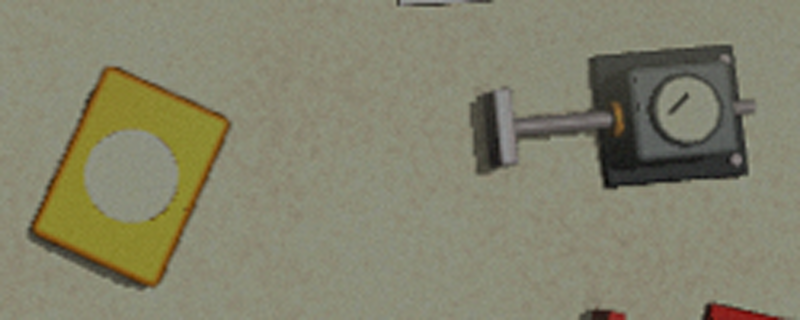

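```bash
python3 - <<'E'
from h import *
i=cv2.imread("pics/top0.png");h=cv2.cvtColor(i,cv2.COLOR_BGR2HSV)
x0,y0=428,236
sub=h[y0:276,x0:466]
for r in range(y0,276,3): print(r,' '.join(f"{s:02d}/{v}" for s,v in h[r,432:452,1:]))
m=((h[...,1]<26)&(h[...,2]>96)).astype(np.uint8)
b=np.zeros_like(m);b[236:276,434:449]=m[236:276,434:449]
ct=max(cv2.findContours(b,0,1)[0],key=cv2.contourArea);print(cv2.minAreaRect(ct),rect(ray("top",ct,.048)))
# dial
d=np.zeros_like(m);d[236:265,486:512]=(h[236:265,486:512,2]>100)
ct=max(cv2.findContours(d,0,1)[0],key=cv2.contourArea);e=cv2.minEnclosingCircle(ct);print(e,ray("top",[e[0]],.064))
# stem centreline
pts=[]
for c in range(451,472):
    r=np.where(h[244:262,c,1]<27)[0]+244
    if len(r):pts.append((c,r.mean(),len(r)))
P=ray("top",[p[:2] for p in pts],.036);print([round(p[2]) for p in pts]);f=np.polyfit(P[:,1],P[:,0],1);print("stem angle",np.degrees(np.arctan2(-f[0],-1)),P[0],P[-1])
E
```

```text
236 41/136 42/139 43/137 35/139 34/141 38/140 39/139 39/136 48/133 47/131 40/135 34/136 33/139 43/138 44/138 36/142 38/140 33/138 36/136 39/136
239 37/139 38/136 38/135 40/142 42/140 43/137 42/135 37/137 41/138 34/143 38/140 41/137 41/137 38/141 35/138 37/139 31/140 42/140 36/135 40/142
242 43/136 44/128 47/125 46/134 39/138 41/137 38/135 37/138 36/142 33/123 34/106 33/107 28/128 34/141 37/139 36/140 36/135 39/137 32/142 37/137
245 39/143 41/125 50/71 36/71 32/55 34/52 29/44 29/79 00/125 05/143 06/139 12/143 22/125 39/131 40/139 40/139 36/142 44/140 39/137 38/140
248 38/81 48/75 40/76 34/75 38/54 42/49 50/46 29/62 04/114 07/142 02/140 09/137 08/131 28/136 41/138 37/137 39/137 42/140 41/138 38/134
251 37/75 50/81 50/71 49/78 40/57 38/47 37/48 31/41 07/105 04/139 05/142 07/139 11/139 24/118 42/122 41/125 42/122 41/124 38/100 39/99
254 48/95 41/81 48/80 53/72 40/63 28/45 36/43 38/40 38/81 06/129 04/140 11/139 14/143 15/116 19/119 15/123 15/134 13/134 15/137 09/135
257 43/125 40/70 51/80 40/70 31/66 43/42 37/41 38/40 17/59 06/121 05/147 02/142 14/143 24/130 22/81 38/68 40/63 45/63 39/65 
[... 578 characters left out ...]
6/140 31/140 39/137 36/140 43/138 42/139 35/137 44/140 43/136 42/141 33/141 36/143 38/136 40/142 38/142 45/141 36/141
275 40/140 44/138 41/137 33/139 39/139 45/142 41/138 34/143 34/144 40/140 43/143 46/140 36/142 32/142 35/145 39/137 41/142 31/140 36/140 39/138
((444.1463317871094, 253.8170623779297), (22.638463973999023, 7.840639114379883), 83.6598129272461) (array([ 576.1, -175.8]), array([16.6, 47. ], dtype=float32), 6.0)
((499.52642822265625, 248.62335205078125), 10.03552532196045) [[ 0.5873381  -0.28852366  0.064     ]]
[5, 4, 5, 5, 5, 3, 3, 7, 6, 5, 5, 5, 4, 5, 4, 4, 5, 4, 5, 5, 5]
stem angle 172.20025900939018 [ 0.57700582 -0.19344866  0.036     ] [ 0.5827649  -0.23657457  0.036     ]
```

```bash
python3 - <<'E'
from h import *
i=cv2.imread("pics/top0.png");g=i[...,0].astype(float) # blue: bar ~140, table ~120
h=cv2.cvtColor(i,cv2.COLOR_BGR2HSV);v=h[...,2].astype(float);s=h[...,1].astype(float)
F=[];B=[]
for r in range(245,265):
    row=v[r,436:444];k=np.where((row[:-1]<92)&(row[1:]>=92))[0]
    if len(k):k=k[-1];F.append((436+k+(92-row[k])/(row[k+1]-row[k]),r))
    if not 250<=r<=258:
        row=s[r,442:450];k=np.where((row[:-1]<22)&(row[1:]>=22))[0]
        if len(k):k=k[0];B.append((442+k+(22-row[k])/(row[k+1]-row[k]),r))
for E in(F,B):
    P=ray("top",E,.048)[:,:2]*1000;f=np.polyfit(P[:,0],P[:,1],1);print(np.degrees(np.arctan(f[0])),np.polyval(f,576),P[:,0].min(),P[:,0].max(),np.std(P[:,1]-np.polyval(f,P[:,0])))
# ends along bar at columns 441-444
for c in(442,443,444):
    col=s[236:275,c];k=np.where(col<22)[0]+236;print(c,k.min(),k.max(),ray("top",[(c,k.min()-.5),(c,k.max()+.5)],.048)[:,:2])
# side view of bar & loaf for a height check
i2=cv2.imread("pics/side0.png");cv2.imwrite("pics/c2.png",cv2.resize(i2[225:400,260:460],(800,700))[:600])
E
```

```text
5.7447223085449455 -167.4158995705106 554.8304753215293 594.4233076523848 0.11479863377801328
5.045049044627738 -177.67126804101272 554.9864362394143 594.5905478936579 0.48122438891556885
442 243 266 [[ 0.59976346 -0.17145232]
 [ 0.54965434 -0.17106348]]
443 243 265 [[ 0.59979953 -0.17356826]
 [ 0.55176295 -0.17318169]]
444 243 265 [[ 0.5998356  -0.175685  ]
 [ 0.55179335 -0.1752879 ]]
```

The crop confirms both choices: the labelled loaf at crop (130,175) and the grey gauge with its bar at crop (503,128).
- **Bar face:** about (575.5, -167) mm, with the bar direction at 5.6°.
- **Loaf:** centre (540, 70), long axis at -23.8°. Its measured size of 88x117 mm fits the 90x120 given.

I'll push with two spread fingers behind the far long side.

Call:
{"op": "servo_tool", "data": {
  "plan": [
    {"dx":-26.3,"dy":-18.6},
    {"dx":-26.3,"dy":-18.6},
    {"dx":-26.3,"dy":-18.6},
    {"dx":-26.3,"dy":-18.6},
    {"dx":-26.3,"dy":-18.6},
    {"dx":-26.3,"dy":-18.6},
    {"dx":-26.3,"dy":-18.6},
    {"dx":-26.3,"dy":-18.6},
    {"dx":-26.3,"dy":-18.6},
    {"dx":-26.3,"dy":-18.6},
    {"dx":-26.3,"dy":-18.6},
    {"dx":-26.3,"dy":-18.6},
    {"dx":-26.3,"dy":-18.6},
    {"dx":-26.3,"dy":-18.6},
    {"dx":-26.3,"dy":-18.6},
    {"dx":-26.3,"dy":-18.6},
    {"dx":-26.3,"dy":-18.6},
    {"dx":-26.3,"dy":-18.6}
  ],
  "gripper": 75
}}

```text
validation failed for argument at $.pl...
```

Call:
{"op": "servo_tool", "data": {
  "plan": [
    {"twist":1},
    {"twist":1},
    {"twist":1},
    {"twist":1},
    {"twist":1},
    {"twist":1},
    {"twist":1},
    {"twist":1},
    {"twist":1},
    {"twist":1},
    {"twist":1},
    {"twist":1},
    {"twist":1},
    {"twist":1},
    {"twist":1},
    {"twist":0.2},
    {}
  ]
}}

```text
validation failed for argument at $.pl...
```

```bash
cat >> h.py <<'E'
from scipy.optimize import fsolve
from scipy.spatial.transform import Rotation as Ro
def pose():
    s=bot.state();R=Ro.from_quat(s['orientation']).as_matrix()
    y=np.degrees(np.arctan2(R[1,1],R[0,1]))
    print("t",round(s['clock'],2),"tcp",np.round(s['position']*1000,1),"yawY",round(y,2),"F",np.round(s['contact_force'],1),"w",round(s['width']*1000,1),"g",round(s['grip_force'],1),"tilt",np.round(R[:,2],3),"j6",round(s['joint_positions'][5],2))
    return np.r_[s['position'][:2]*1000,y]
def sim(p,n,dx,dy,tw):
    x,y,a=p
    for _ in range(n):
        r=np.radians(a);x+=dx*-np.sin(-r)*-1*-1*0+0;  # placeholder removed below
    return x,y,a
def sim(p,n,dx,dy,tw):   # tool y at angle a, tool x at a+90, z down
    x,y,a=p
    for _ in range(n):
        r=np.radians(a);x+=-dx*np.sin(r)+dy*np.cos(r);y+=dx*np.cos(r)+dy*np.sin(r);a-=6*tw
    return np.array([x,y,a])
def seg(p,q,n):
    d=(q[2]-p[2]+180)%360-180;tw=round(-d/6/n,3)
    s=fsolve(lambda v:(sim(p,n,v[0],v[1],tw)-q)[:2],[0,0]);r=np.round(s,2)
    print(n,"rows dx %.2f dy %.2f twist %.3f"%(r[0],r[1],tw));return sim(p,n,*r,tw)
E
python3 - <<'E'
import re
t=open('h.py').read();i=t.index("def sim");j=t.index("def sim",i+5);open('h.py','w').write(t[:i]+t[j:])
E
python3 -c "
from h import *
p=pose();print(loaf(capture('top')))
seg(p,[567.4,132.4,-23.8],1)"
```

```text
t 0.1 tcp [258.4 623.6 404.1] yawY 67.5 F [-0.1 -0.1 -0.4] w 92.8 g 0.0 tilt [-0.    -0.001 -1.   ] j6 -0.04
[((326.02032470703125, 269.3509216308594), (array([539.6,  69.7]), array([ 87.2, 116.1], dtype=float32), 156.4))]
1 rows dx -473.50 dy -335.52 twist 15.216
```

Call:
{"op": "servo_tool", "data": {
  "plan": [
    {"dx":-26.3,"dy":-18.6,"dz":0.0,"twist":0.0},
    {"dx":-26.3,"dy":-18.6,"dz":0.0,"twist":0.0}
  ],
  "gripper": 75
}}

```text
clock: 0.32
position: [0.2924, 0.5691, 0.4039]
orientation: [0.194, 0.981, -0.001, -0.0]
contact_force: [0.4, -0.1, 0.4]
width: 0.0835
grip_force: 0.0
```

All four fields are needed in every row.

Call:
{"op": "servo_tool", "data": {
  "plan": [
    {"dx":-26.3,"dy":-18.6,"dz":0,"twist":0},
    {"dx":-26.3,"dy":-18.6,"dz":0,"twist":0},
    {"dx":-26.3,"dy":-18.6,"dz":0,"twist":0},
    {"dx":-26.3,"dy":-18.6,"dz":0,"twist":0},
    {"dx":-26.3,"dy":-18.6,"dz":0,"twist":0},
    {"dx":-26.3,"dy":-18.6,"dz":0,"twist":0},
    {"dx":-26.3,"dy":-18.6,"dz":0,"twist":0},
    {"dx":-26.3,"dy":-18.6,"dz":0,"twist":0},
    {"dx":-26.3,"dy":-18.6,"dz":0,"twist":0},
    {"dx":-26.3,"dy":-18.6,"dz":0,"twist":0},
    {"dx":-26.3,"dy":-18.6,"dz":0,"twist":0},
    {"dx":-26.3,"dy":-18.6,"dz":0,"twist":0},
    {"dx":-26.3,"dy":-18.6,"dz":0,"twist":0},
    {"dx":-26.3,"dy":-18.6,"dz":0,"twist":0},
    {"dx":-26.3,"dy":-18.6,"dz":0,"twist":0},
    {"dx":-26.3,"dy":-18.6,"dz":0,"twist":0}
  ]
}}

```text
clock: 1.65
position: [0.5681, 0.1315, 0.4046]
orientation: [0.195, 0.981, -0.0, -0.0]
contact_force: [-0.2, 0.2, 0.8]
width: 0.0749
grip_force: 0.0
```

Call:
{"op": "servo_tool", "data": {
  "plan": [
    {"dx":0,"dy":0,"dz":0,"twist":1},
    {"dx":0,"dy":0,"dz":0,"twist":1},
    {"dx":0,"dy":0,"dz":0,"twist":1},
    {"dx":0,"dy":0,"dz":0,"twist":1},
    {"dx":0,"dy":0,"dz":0,"twist":1},
    {"dx":0,"dy":0,"dz":0,"twist":1},
    {"dx":0,"dy":0,"dz":0,"twist":1},
    {"dx":0,"dy":0,"dz":0,"twist":1},
    {"dx":0,"dy":0,"dz":0,"twist":1},
    {"dx":0,"dy":0,"dz":0,"twist":1},
    {"dx":0,"dy":0,"dz":0,"twist":1},
    {"dx":0,"dy":0,"dz":0,"twist":1},
    {"dx":0,"dy":0,"dz":0,"twist":1},
    {"dx":0,"dy":0,"dz":0,"twist":1},
    {"dx":0,"dy":0,"dz":0,"twist":1},
    {"dx":0,"dy":0,"dz":0,"twist":0.2},
    {"dx":0,"dy":0,"dz":0,"twist":0}
  ]
}}

```text
clock: 3.07
position: [0.5675, 0.1331, 0.4046]
orientation: [0.837, 0.547, -0.0, -0.0]
contact_force: [0.2, -0.6, -0.7]
width: 0.0752
grip_force: 0.0
```

```bash
python3 -c "
from h import *
p=pose();i=capture('top');print(loaf(i))
n=np.array([-.4035,-.915]);q=np.r_[np.array([540,70.])-n*68,-23.8];p=seg(p,q,1)
q=np.r_[np.array([540,70.])-n*53,-23.8];p=seg(p,q,3)"
```

```text
t 3.07 tcp [567.5 133.1 404.6] yawY -23.63 F [ 0.2 -0.6 -0.7] w 75.2 g 0.0 tilt [-0. -0. -1.] j6 0.6
[]
1 rows dx -0.82 dy 0.25 twist 0.028
3 rows dx -5.00 dy 0.00 twist -0.000
```

Call:
{"op": "servo_tool", "data": {
  "plan": [
    {"dx":0,"dy":0,"dz":25,"twist":0},
    {"dx":0,"dy":0,"dz":25,"twist":0},
    {"dx":0,"dy":0,"dz":25,"twist":0},
    {"dx":0,"dy":0,"dz":25,"twist":0},
    {"dx":0,"dy":0,"dz":25,"twist":0},
    {"dx":0,"dy":0,"dz":25,"twist":0},
    {"dx":0,"dy":0,"dz":20,"twist":0},
    {"dx":0,"dy":0,"dz":15,"twist":0},
    {"dx":0,"dy":0,"dz":10,"twist":0},
    {"dx":0,"dy":0,"dz":8,"twist":0},
    {"dx":0,"dy":0,"dz":0,"twist":0},
    {"dx":-4,"dy":0,"dz":0,"twist":0},
    {"dx":-4,"dy":0,"dz":0,"twist":0},
    {"dx":-4,"dy":0,"dz":0,"twist":0},
    {"dx":-3,"dy":0,"dz":0,"twist":0},
    {"dx":-2,"dy":0,"dz":0,"twist":0},
    {"dx":0,"dy":0,"dz":0,"twist":0}
  ]
}}

```text
clock: 4.53
position: [0.5608, 0.1172, 0.2024]
orientation: [0.837, 0.547, 0.001, 0.0]
contact_force: [0.6, 0.8, 1.4]
width: 0.0752
grip_force: 0.6
```

```bash
python3 -c "
from h import *
p=pose();i=capture('side');cv2.imwrite('pics/s1.png',i)"
```

```text
t 4.53 tcp [560.8 117.2 202.4] yawY -23.72 F [0.6 0.8 1.4] w 75.2 g 0.6 tilt [ 0.001  0.    -1.   ] j6 0.58
```

View pics/s1.png

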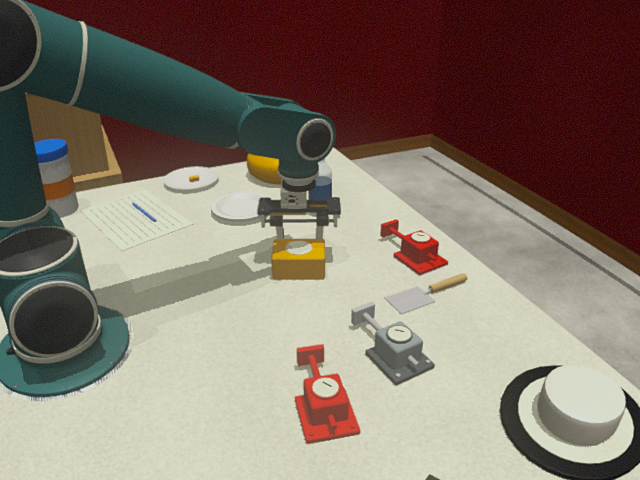

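The side view shows both fingers behind the loaf at (280,222) and (322,222), just at its far long side. The gauge and bystanders are clear.

```bash
python3 -c "
from h import *
p=pose();n=np.array([.0976,-.9952])
p=seg(p,np.r_[np.array([533.5,29.7])-n*52,5.6],16);print(p)
p=seg(p,np.r_[np.array([569.6,-107.3])-n*52,5.6],25);print(p)"
```

```text
t 4.58 tcp [560.8 117.3 202.2] yawY -23.72 F [1.2 0.6 0.6] w 74.6 g 0.3 tilt [ 0.001  0.    -1.   ] j6 0.58
16 rows dx -2.59 dy -1.62 twist -0.305
[528.38987376  81.39114977   5.56431692]
25 rows dx -5.59 dy 0.91 twist -0.000
[564.58326379 -55.49443573   5.56431692]
```

Call:
{"op": "servo_tool", "data": {
  "plan": [
    {"dx":-2.6,"dy":-1.6,"dz":0,"twist":-0.305},
    {"dx":-2.6,"dy":-1.6,"dz":0,"twist":-0.305},
    {"dx":-2.6,"dy":-1.6,"dz":0,"twist":-0.305},
    {"dx":-2.6,"dy":-1.6,"dz":0,"twist":-0.305},
    {"dx":-2.6,"dy":-1.6,"dz":0,"twist":-0.305},
    {"dx":-2.6,"dy":-1.6,"dz":0,"twist":-0.305},
    {"dx":-2.6,"dy":-1.6,"dz":0,"twist":-0.305},
    {"dx":-2.6,"dy":-1.6,"dz":0,"twist":-0.305},
    {"dx":-2.6,"dy":-1.6,"dz":0,"twist":-0.305},
    {"dx":-2.6,"dy":-1.6,"dz":0,"twist":-0.305},
    {"dx":-2.6,"dy":-1.6,"dz":0,"twist":-0.305},
    {"dx":-2.6,"dy":-1.6,"dz":0,"twist":-0.305},
    {"dx":-2.6,"dy":-1.6,"dz":0,"twist":-0.305},
    {"dx":-2.6,"dy":-1.6,"dz":0,"twist":-0.305},
    {"dx":-2.6,"dy":-1.6,"dz":0,"twist":-0.305},
    {"dx":-2.6,"dy":-1.6,"dz":0,"twist":-0.305}
  ]
}}

```text
clock: 5.92
position: [0.5286, 0.0816, 0.2021]
orientation: [0.671, 0.741, 0.0, -0.0]
contact_force: [-0.4, 6.6, 4.3]
width: 0.0751
grip_force: 3.1
```

Call:
{"op": "servo_tool", "data": {
  "plan": [
    {"dx":-5.6,"dy":0.9,"dz":0,"twist":0},
    {"dx":-5.6,"dy":0.9,"dz":0,"twist":0},
    {"dx":-5.6,"dy":0.9,"dz":0,"twist":0},
    {"dx":-5.6,"dy":0.9,"dz":0,"twist":0},
    {"dx":-5.6,"dy":0.9,"dz":0,"twist":0},
    {"dx":-5.6,"dy":0.9,"dz":0,"twist":0},
    {"dx":-5.6,"dy":0.9,"dz":0,"twist":0},
    {"dx":-5.6,"dy":0.9,"dz":0,"twist":0},
    {"dx":-5.6,"dy":0.9,"dz":0,"twist":0},
    {"dx":-5.6,"dy":0.9,"dz":0,"twist":0},
    {"dx":-5.6,"dy":0.9,"dz":0,"twist":0},
    {"dx":-5.6,"dy":0.9,"dz":0,"twist":0},
    {"dx":-5.6,"dy":0.9,"dz":0,"twist":0},
    {"dx":-5.6,"dy":0.9,"dz":0,"twist":0},
    {"dx":-5.6,"dy":0.9,"dz":0,"twist":0},
    {"dx":-5.6,"dy":0.9,"dz":0,"twist":0}
  ]
}}

```text
clock: 7.25
position: [0.5518, -0.0062, 0.2021]
orientation: [0.672, 0.741, 0.0, -0.0]
contact_force: [-2.9, 6.7, 5.0]
width: 0.0748
grip_force: 3.8
```

```bash
python3 -c "
from h import *
p=pose();i=capture('top');cv2.imwrite('pics/t2.png',i);print(loaf(i))
n=np.array([.0976,-.9952]);print('expected centre',p[:2]+n*52)"
```

```text
t 7.25 tcp [551.8  -6.2 202.1] yawY 5.58 F [-2.9  6.7  5. ] w 74.8 g 3.8 tilt [-0.     0.001 -1.   ] j6 -0.16
[]
expected centre [556.86344162 -57.94899136]
```

View pics/t2.png

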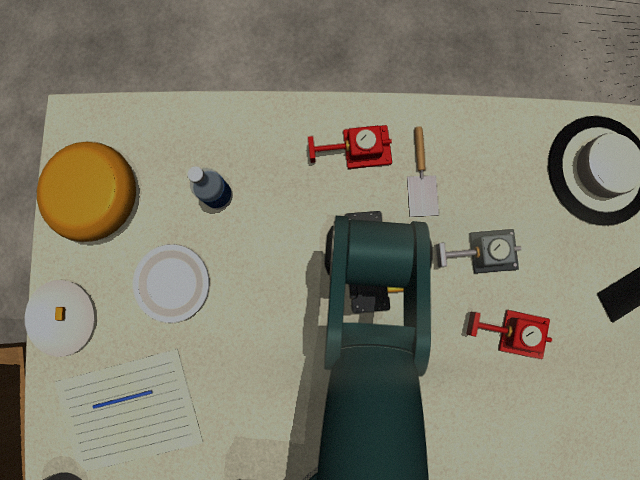

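The top view is now blocked by the arm, with only a sliver of the loaf visible at (395,291). I'll use the label in the side view instead.

```bash
cat >> h.py <<'E'
def sidelabel(i):
    h=cv2.cvtColor(i,cv2.COLOR_BGR2HSV);m=cv2.inRange(h,(15,130,60),(36,255,255));out=[]
    c=max([c for c in cv2.findContours(m,0,1)[0] if cv2.minAreaRect(c)[0][1]>200 ],key=cv2.contourArea)
    x,y,w,hh=cv2.boundingRect(c);H=np.zeros_like(m);cv2.drawContours(H,[cv2.convexHull(c)],-1,255,-1)
    l=cv2.inRange(h,(0,0,130),(180,90,255))&H
    k=max(cv2.findContours(l,0,1)[0],key=cv2.contourArea);P=ray("side",k,.06)[:,:2]*1000
    e=cv2.fitEllipse(np.float32(P));return (x,y,w,hh),np.round(e[0],1),np.round(e[1],1)
def sidetop(i): # top-face corners: bright yellow + label
    h=cv2.cvtColor(i,cv2.COLOR_BGR2HSV);return h
E
python3 -c "
from h import *
print(sidelabel(cv2.imread('pics/side0.png')));print(sidelabel(cv2.imread('pics/s1.png')))
i=capture('side');cv2.imwrite('pics/s2.png',i);print(sidelabel(i))
x,y,w,h=sidelabel(i)[0];c=i[y-25:y+h+60,x-20:x+w+130];cv2.imwrite('pics/s2c.png',cv2.resize(c,None,fx=3,fy=3,interpolation=2)[:600,:800])"
```

```text
((272, 238, 53, 40), array([539.7,  74.3]), array([57.7, 58.6]))
((272, 239, 53, 40), array([538.8,  71.3]), array([56.7, 58. ]))
((296, 260, 68, 55), array([556.7, -58.2]), array([57. , 58.3]))
```

View pics/s2c.png

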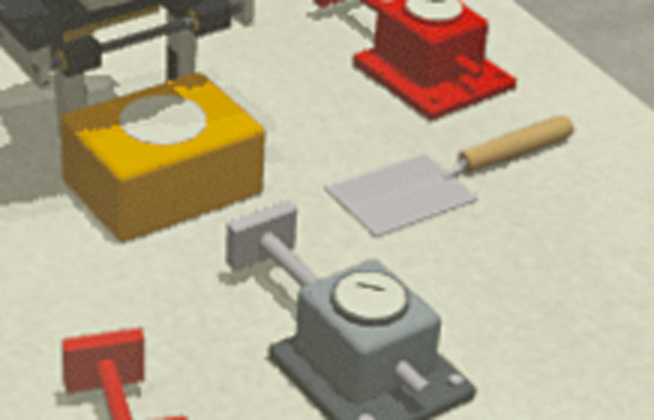

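The side crop shows the loaf square to the bar and flat, with the label centred at (557,-58) mm, as predicted. So the push did not slip. I'll carry on with it.

```bash
python3 -c "
from h import *
p=pose();n=np.array([.0976,-.9952]);G=np.array([575.5,-167]);print(ray('top',[(407,216),(438,216)],.0)[:,:2])
p=seg(p,np.r_[G-n*50-n*52,5.6],10);print(p)
p=seg(p,np.r_[G-n*30-n*52,5.6],10);print(p)"
```

```text
t 7.35 tcp [551.8  -6.7 201.9] yawY 5.56 F [-0.5  0.1 -0.7] w 75.0 g 0.0 tilt [-0. -0. -1.] j6 -0.16
[[ 0.66217602 -0.10620705]
 [ 0.66351753 -0.17499204]]
10 rows dx -5.98 dy 0.79 twist -0.001
[565.50653455 -65.45769839   5.61752581]
10 rows dx -2.00 dy 0.00 twist 0.000
[567.46428092 -85.36164848   5.61752581]
```

Call:
{"op": "servo_tool", "data": {
  "plan": [
    {"dx":-6,"dy":0.8,"dz":0,"twist":0},
    {"dx":-6,"dy":0.8,"dz":0,"twist":0},
    {"dx":-6,"dy":0.8,"dz":0,"twist":0},
    {"dx":-6,"dy":0.8,"dz":0,"twist":0},
    {"dx":-6,"dy":0.8,"dz":0,"twist":0},
    {"dx":-6,"dy":0.8,"dz":0,"twist":0},
    {"dx":-6,"dy":0.8,"dz":0,"twist":0},
    {"dx":-5,"dy":0.8,"dz":0,"twist":0},
    {"dx":-4,"dy":0.8,"dz":0,"twist":0},
    {"dx":0,"dy":0,"dz":0,"twist":0}
  ]
}}

```text
clock: 8.18
position: [0.5639, -0.0566, 0.2017]
orientation: [0.672, 0.741, -0.0, -0.0]
contact_force: [-0.8, 0.2, 0.9]
width: 0.0754
grip_force: 0.0
```

```bash
python3 -c "
from h import *
p=pose();i=capture('side');print(sidelabel(i))
n=np.array([.0976,-.9952]);b=np.array([.9952,.0976]);G=np.array([575.5,-167]);c=p[:2]+n*52;print(c,'along',(c-G)@n,'lat',(c-G)@b)
h=cv2.cvtColor(i,cv2.COLOR_BGR2HSV);x=sidelabel(i)[0];print(x)"
```

```text
t 8.18 tcp [563.9 -56.6 201.7] yawY 5.56 F [-0.8  0.2  0.9] w 75.4 g 0.0 tilt [-0. -0. -1.] j6 -0.24
((311, 270, 70, 58), array([ 568.9, -108.6]), array([56.8, 59.4]))
[ 568.93859578 -108.36571987] along -58.99322864040638 lat -0.8072037426388332
(311, 270, 70, 58)
```

Call:
{"op": "servo_tool", "data": {
  "plan": [
    {"dx":-3,"dy":0.1,"dz":0,"twist":0},
    {"dx":-3,"dy":0.1,"dz":0,"twist":0},
    {"dx":-3,"dy":0.1,"dz":0,"twist":0},
    {"dx":-2,"dy":0.1,"dz":0,"twist":0},
    {"dx":-2,"dy":0.1,"dz":0,"twist":0},
    {"dx":-2,"dy":0.1,"dz":0,"twist":0},
    {"dx":-2,"dy":0.1,"dz":0,"twist":0},
    {"dx":-2,"dy":0.1,"dz":0,"twist":0},
    {"dx":-2,"dy":0.1,"dz":0,"twist":0}
  ]
}}

```text
clock: 8.98
position: [0.5666, -0.0772, 0.2016]
orientation: [0.672, 0.741, 0.0, -0.001]
contact_force: [-4.6, 9.0, 1.6]
width: 0.0749
grip_force: 4.7
```

Call:
{"op": "servo_tool", "data": {
  "plan": [
    {"dx":-1,"dy":0,"dz":0,"twist":0},
    {"dx":-1,"dy":0,"dz":0,"twist":0},
    {"dx":-1,"dy":0,"dz":0,"twist":0},
    {"dx":-1,"dy":0,"dz":0,"twist":0}
  ]
}}

```text
clock: 9.32
position: [0.567, -0.081, 0.2016]
orientation: [0.672, 0.741, 0.0, -0.001]
contact_force: [-3.4, 10.5, 2.0]
width: 0.0747
grip_force: 5.4
```

Call:
{"op": "servo_tool", "data": {
  "plan": [
    {"dx":-0.8,"dy":0,"dz":0,"twist":0},
    {"dx":-0.8,"dy":0,"dz":0,"twist":0}
  ]
}}

```text
clock: 9.48
position: [0.5671, -0.0825, 0.2016]
orientation: [0.672, 0.741, 0.0, -0.001]
contact_force: [-4.1, 10.7, 1.5]
width: 0.075
grip_force: 5.8
```

Call:
{"op": "servo_tool", "data": {
  "plan": [
    {"dx":-0.8,"dy":0,"dz":0,"twist":0},
    {"dx":-0.8,"dy":0,"dz":0,"twist":0}
  ]
}}

```text
clock: 9.65
position: [0.5673, -0.0837, 0.2017]
orientation: [0.672, 0.741, 0.001, -0.001]
contact_force: [-6.6, 22.0, 6.2]
width: 0.0751
grip_force: 11.4
```

Call:
{"op": "servo_tool", "data": {
  "plan": [
    {"dx":-0.6,"dy":0,"dz":0,"twist":0},
    {"dx":-0.6,"dy":0,"dz":0,"twist":0}
  ]
}}

```text
clock: 9.82
position: [0.5673, -0.0841, 0.2017]
orientation: [0.672, 0.741, 0.001, -0.002]
contact_force: [-9.4, 32.0, 9.1]
width: 0.075
grip_force: 16.2
```

Call:
{"op": "servo_tool", "data": {
  "plan": [
    {"dx":0,"dy":0,"dz":0,"twist":0},
    {"dx":0,"dy":0,"dz":0,"twist":0},
    {"dx":0,"dy":0,"dz":0,"twist":0}
  ]
}}

```text
clock: 10.07
position: [0.5673, -0.084, 0.2017]
orientation: [0.672, 0.741, 0.001, -0.002]
contact_force: [-8.1, 26.3, 7.0]
width: 0.0745
grip_force: 13.7
```

```bash
python3 -c "
from h import *
p=pose();i=capture('side');print(sidelabel(i))
cv2.imwrite('pics/s3.png',cv2.resize(i[240:400,280:480],None,fx=3.5,fy=3.5,interpolation=2))"
```

```text
t 10.07 tcp [567.3 -84.  201.7] yawY 5.6 F [-8.1 26.3  7. ] w 74.5 g 13.7 tilt [-0.002  0.005 -1.   ] j6 -0.29
((318, 276, 71, 59), array([ 572.6, -134.7]), array([56.8, 58.6]))
```

View pics/s3.png

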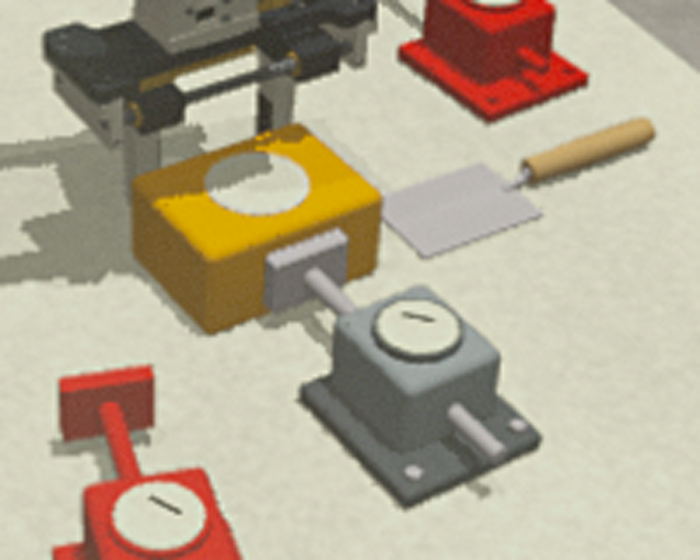

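The crop shows the bar flush against the middle of the long side at (305,270). The stem is pushed through the back, the loaf is flat, and the spreader is untouched. I'll back off gently and measure.

Call:
{"op": "servo_tool", "data": {
  "plan": [
    {"dx":1,"dy":0,"dz":0,"twist":0},
    {"dx":1,"dy":0,"dz":0,"twist":0},
    {"dx":1,"dy":0,"dz":0,"twist":0},
    {"dx":1,"dy":0,"dz":0,"twist":0},
    {"dx":1,"dy":0,"dz":0,"twist":0},
    {"dx":1,"dy":0,"dz":0,"twist":0},
    {"dx":1,"dy":0,"dz":0,"twist":0},
    {"dx":1,"dy":0,"dz":0,"twist":0},
    {"dx":2,"dy":0,"dz":0,"twist":0},
    {"dx":2,"dy":0,"dz":0,"twist":0},
    {"dx":2,"dy":0,"dz":0,"twist":0},
    {"dx":3,"dy":0,"dz":0,"twist":0},
    {"dx":3,"dy":0,"dz":0,"twist":0},
    {"dx":5,"dy":0,"dz":0,"twist":0},
    {"dx":10,"dy":0,"dz":0,"twist":0},
    {"dx":0,"dy":0,"dz":0,"twist":0}
  ],
  "gripper": 92
}}

```text
clock: 11.45
position: [0.564, -0.0494, 0.2017]
orientation: [0.672, 0.741, 0.0, -0.0]
contact_force: [-0.3, -0.3, -0.0]
width: 0.0919
grip_force: 0.0
```

```bash
python3 -c "
from h import *
p=pose()
for k in range(3): i=capture('side');print(sidelabel(i))
"
```

```text
t 11.45 tcp [564.  -49.4 201.7] yawY 5.61 F [-0.3 -0.3 -0. ] w 91.9 g 0.0 tilt [-0.  0. -1.] j6 -0.23
((316, 274, 71, 60), array([ 571.6, -129.7]), array([57.3, 59.2]))
((316, 274, 71, 60), array([ 571.5, -129.7]), array([57.1, 59.3]))
((316, 274, 71, 60), array([ 571.6, -129.6]), array([57.1, 59.3]))
```

Call:
{"op": "servo_tool", "data": {
  "plan": [
    {"dx":0,"dy":0,"dz":-20,"twist":0},
    {"dx":0,"dy":0,"dz":-25,"twist":0},
    {"dx":0,"dy":0,"dz":-25,"twist":0},
    {"dx":0,"dy":0,"dz":0,"twist":1},
    {"dx":0,"dy":0,"dz":0,"twist":1},
    {"dx":0,"dy":0,"dz":0,"twist":1},
    {"dx":0,"dy":0,"dz":0,"twist":1},
    {"dx":0,"dy":0,"dz":0,"twist":1},
    {"dx":0,"dy":0,"dz":0,"twist":1},
    {"dx":0,"dy":0,"dz":0,"twist":1},
    {"dx":0,"dy":0,"dz":0,"twist":1},
    {"dx":0,"dy":0,"dz":0,"twist":1},
    {"dx":0,"dy":0,"dz":0,"twist":1},
    {"dx":0,"dy":0,"dz":0,"twist":1},
    {"dx":0,"dy":0,"dz":0,"twist":1},
    {"dx":0,"dy":0,"dz":0,"twist":1},
    {"dx":0,"dy":0,"dz":0,"twist":1},
    {"dx":0,"dy":0,"dz":0,"twist":1}
  ],
  "gripper": 93
}}

```text
clock: 13.1
position: [0.5642, -0.051, 0.2717]
orientation: [0.999, 0.046, -0.0, 0.0]
contact_force: [0.8, -0.1, 0.4]
width: 0.0933
grip_force: 0.0
```

```bash
python3 -c "
from h import *
p=pose()
p=seg(p,np.array([525.7,-134.5,-84.4]),6);print(p)
"
```

```text
t 13.1 tcp [564.2 -51.  271.7] yawY -84.74 F [ 0.8 -0.1  0.4] w 93.3 g 0.0 tilt [-0. -0. -1.] j6 1.34
6 rows dx -7.69 dy 13.25 twist -0.009
[ 525.72899199 -134.51339385  -84.41142702]
```

Call:
{"op": "servo_tool", "data": {
  "plan": [
    {"dx":-7.7,"dy":13.25,"dz":0,"twist":-0.01},
    {"dx":-7.7,"dy":13.25,"dz":0,"twist":-0.01},
    {"dx":-7.7,"dy":13.25,"dz":0,"twist":-0.01},
    {"dx":-7.7,"dy":13.25,"dz":0,"twist":-0.01},
    {"dx":-7.7,"dy":13.25,"dz":0,"twist":-0.01},
    {"dx":-7.7,"dy":13.25,"dz":0,"twist":-0.01},
    {"dx":0,"dy":0,"dz":8,"twist":0},
    {"dx":0,"dy":0,"dz":8,"twist":0},
    {"dx":0,"dy":0,"dz":0,"twist":0}
  ]
}}

```text
clock: 13.85
position: [0.5259, -0.1342, 0.2536]
orientation: [0.999, 0.052, -0.001, -0.0]
contact_force: [-0.4, -0.4, 0.3]
width: 0.0927
grip_force: 0.0
```

```bash
python3 -c "
from h import *
p=pose();i=capture('side');cv2.imwrite('pics/s4.png',cv2.resize(i[180:330,240:440],None,fx=4,fy=4,interpolation=2));print(sidelabel(i))
c=i
"
```

```text
t 13.85 tcp [ 525.9 -134.2  253.6] yawY -84.09 F [-0.4 -0.4  0.3] w 92.7 g 0.0 tilt [-0.002  0.001 -1.   ] j6 1.17
((317, 277, 70, 57), array([ 584.4, -136.5]), array([27.4, 58.1]))
```

View pics/s4.png

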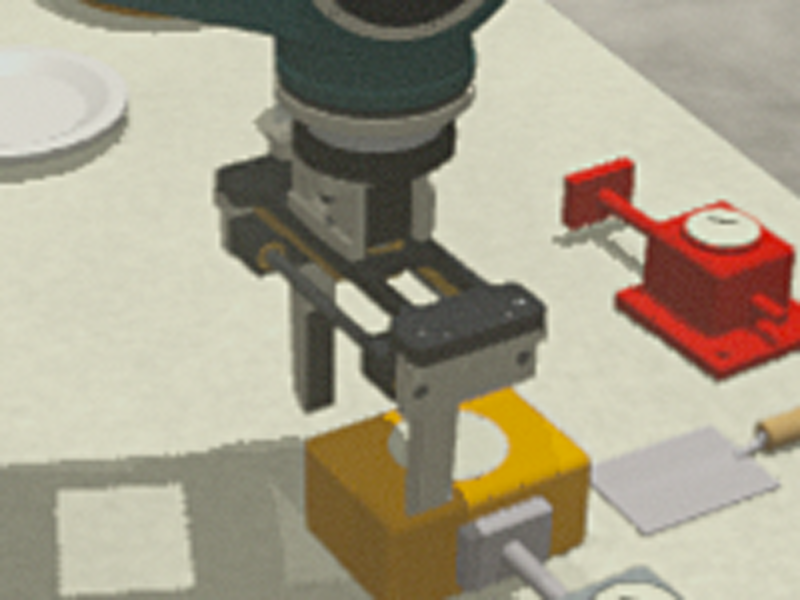

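The crop shows the gripper straddling the loaf just above its top. The front finger tip is at (430,510), left of the bar at (505,540). I'll go down slowly and watch the force.

Call:
{"op": "servo_tool", "data": {
  "plan": [
    {"dx":0,"dy":0,"dz":3,"twist":0},
    {"dx":0,"dy":0,"dz":2,"twist":0},
    {"dx":0,"dy":0,"dz":2,"twist":0},
    {"dx":0,"dy":0,"dz":1,"twist":0},
    {"dx":0,"dy":0,"dz":1,"twist":0},
    {"dx":0,"dy":0,"dz":0,"twist":0}
  ]
}}

```text
clock: 14.4
position: [0.5261, -0.1344, 0.2466]
orientation: [0.999, 0.052, -0.0, -0.0]
contact_force: [-1.2, -0.1, -0.8]
width: 0.0929
grip_force: 0.0
```

Call:
{"op": "servo_tool", "data": {
  "plan": [
    {"dx":0,"dy":0,"dz":1,"twist":0},
    {"dx":0,"dy":0,"dz":1,"twist":0},
    {"dx":0,"dy":0,"dz":1,"twist":0}
  ]
}}

```text
clock: 14.65
position: [0.5262, -0.1345, 0.2441]
orientation: [0.999, 0.052, 0.0, 0.0]
contact_force: [-1.0, 0.1, -0.1]
width: 0.0932
grip_force: 0.0
```

Call:
{"op": "servo_tool", "data": {
  "plan": [
    {"dx":0,"dy":0,"dz":1,"twist":0},
    {"dx":0,"dy":0,"dz":2,"twist":0},
    {"dx":0,"dy":0,"dz":2,"twist":0}
  ]
}}

```text
clock: 14.9
position: [0.5261, -0.1346, 0.2386]
orientation: [0.999, 0.052, 0.0, 0.0]
contact_force: [0.3, -0.6, 0.0]
width: 0.093
grip_force: 0.2
```

Call:
{"op": "servo_tool", "data": {
  "plan": [
    {"dx":0,"dy":0,"dz":3,"twist":0},
    {"dx":0,"dy":0,"dz":4,"twist":0},
    {"dx":0,"dy":0,"dz":4,"twist":0},
    {"dx":0,"dy":0,"dz":4,"twist":0},
    {"dx":0,"dy":0,"dz":4,"twist":0},
    {"dx":0,"dy":0,"dz":4,"twist":0},
    {"dx":0,"dy":0,"dz":4,"twist":0},
    {"dx":0,"dy":0,"dz":4,"twist":0},
    {"dx":0,"dy":0,"dz":3,"twist":0},
    {"dx":0,"dy":0,"dz":0,"twist":0}
  ]
}}

```text
clock: 15.73
position: [0.526, -0.1344, 0.204]
orientation: [0.999, 0.052, -0.0, -0.0]
contact_force: [0.0, -0.1, -0.0]
width: 0.093
grip_force: 0.1
```

No contact on the way down. Next I close the grip.

Call:
{"op": "servo_tool", "data": {
  "plan": [
    {"dx":0,"dy":0,"dz":0,"twist":0},
    {"dx":0,"dy":0,"dz":0,"twist":0},
    {"dx":0,"dy":0,"dz":0,"twist":0},
    {"dx":0,"dy":0,"dz":0,"twist":0},
    {"dx":0,"dy":0,"dz":0,"twist":0},
    {"dx":0,"dy":0,"dz":0,"twist":0}
  ],
  "gripper": 85,
  "grip_force": 40
}}

```text
clock: 16.23
position: [0.5261, -0.1344, 0.2046]
orientation: [0.999, 0.052, -0.0, -0.0]
contact_force: [-1.1, 3.9, -5.5]
width: 0.0898
grip_force: 40.0
```

Call:
{"op": "servo_tool", "data": {
  "plan": [
    {"dx":0,"dy":-3,"dz":0,"twist":0},
    {"dx":0,"dy":-5,"dz":0,"twist":0},
    {"dx":0,"dy":-6,"dz":0,"twist":0},
    {"dx":0,"dy":-6,"dz":0,"twist":0},
    {"dx":0,"dy":-6,"dz":0,"twist":0},
    {"dx":0,"dy":-6,"dz":0,"twist":0},
    {"dx":0,"dy":-6,"dz":0,"twist":0},
    {"dx":0,"dy":-6,"dz":0,"twist":0},
    {"dx":0,"dy":-6,"dz":0,"twist":0},
    {"dx":0,"dy":-6,"dz":0,"twist":0},
    {"dx":0,"dy":-6,"dz":0,"twist":0},
    {"dx":0,"dy":-6,"dz":0,"twist":0},
    {"dx":0,"dy":-6,"dz":0,"twist":0},
    {"dx":0,"dy":-6,"dz":0,"twist":0},
    {"dx":0,"dy":-6,"dz":0,"twist":0},
    {"dx":0,"dy":-6,"dz":0,"twist":0},
    {"dx":0,"dy":-5,"dz":0,"twist":0},
    {"dx":0,"dy":-3,"dz":0,"twist":0},
    {"dx":0,"dy":0,"dz":0,"twist":0}
  ]
}}

```text
clock: 17.82
position: [0.5158, -0.0345, 0.2048]
orientation: [0.999, 0.052, 0.0, -0.0]
contact_force: [-0.4, 0.5, -7.0]
width: 0.0901
grip_force: 40.0
```

```bash
python3 -c "
from h import *
p=pose();i=capture('side');print(sidelabel(i));cv2.imwrite('pics/s5.png',i)
"
```

```text
t 17.82 tcp [515.8 -34.5 204.8] yawY -84.03 F [-0.4  0.5 -7. ] w 90.1 g 40.0 tilt [ 0.  0. -1.] j6 1.35Traceback (most recent call last):
  File "<string>", line 3, in <module>
    p=pose();i=capture('side');print(sidelabel(i));cv2.imwrite('pics/s5.png',i)
                                     ~~~~~~~~~^^^
  File "h.py", line 39, in sidelabel
    e=cv2.fitEllipse(np.float32(P));return (x,y,w,hh),np.round(e[0],1),np.round(e[1],1)
cv2.error: OpenCV(4.12.0) /io/opencv/modules/imgproc/src/shapedescr.cpp:361: error: (-201:Incorrect size of input array) There should be at least 5 points to fit the ellipse in function 'fitEllipseNoDirect'
```

The wrist carries about 7 N downward, which is the loaf's weight, so the loaf is a hair off the table. I'll lower it straight away.

Call:
{"op": "servo_tool", "data": {
  "plan": [
    {"dx":0,"dy":0,"dz":0.5,"twist":0},
    {"dx":0,"dy":0,"dz":0.3,"twist":0},
    {"dx":0,"dy":0,"dz":0,"twist":0}
  ]
}}

```text
clock: 18.12
position: [0.516, -0.0352, 0.2045]
orientation: [0.999, 0.052, 0.0, -0.0]
contact_force: [-3.6, 2.7, 1.2]
width: 0.0897
grip_force: 40.0
```

Call:
{"op": "servo_tool", "data": {
  "plan": [
    {"dx":0,"dy":0,"dz":0,"twist":-0.4},
    {"dx":0,"dy":0,"dz":0,"twist":-0.8},
    {"dx":0,"dy":0,"dz":0,"twist":-0.8},
    {"dx":0,"dy":0,"dz":0,"twist":-0.8},
    {"dx":0,"dy":0,"dz":0,"twist":-0.8},
    {"dx":0,"dy":0,"dz":0,"twist":-0.8},
    {"dx":0,"dy":0,"dz":0,"twist":-0.8}
  ]
}}

```text
clock: 18.7
position: [0.5162, -0.0352, 0.2045]
orientation: [0.947, 0.32, 0.001, 0.0]
contact_force: [2.1, 2.6, -2.0]
width: 0.0899
grip_force: 40.0
```

Call:
{"op": "servo_tool", "data": {
  "plan": [
    {"dx":0,"dy":0,"dz":0,"twist":-0.8},
    {"dx":0,"dy":0,"dz":0,"twist":-0.8},
    {"dx":0,"dy":0,"dz":0,"twist":-0.8},
    {"dx":0,"dy":0,"dz":0,"twist":-0.8},
    {"dx":0,"dy":0,"dz":0,"twist":-0.8},
    {"dx":0,"dy":0,"dz":0,"twist":-0.8},
    {"dx":0,"dy":0,"dz":0,"twist":-0.8},
    {"dx":0,"dy":0,"dz":0,"twist":-0.8},
    {"dx":0,"dy":0,"dz":0,"twist":-0.8},
    {"dx":0,"dy":0,"dz":0,"twist":-0.8},
    {"dx":0,"dy":0,"dz":0,"twist":-0.8},
    {"dx":0,"dy":0,"dz":0,"twist":-0.6},
    {"dx":0,"dy":0,"dz":0,"twist":0}
  ]
}}

```text
clock: 19.78
position: [0.5161, -0.0353, 0.2045]
orientation: [0.684, 0.73, 0.0, 0.001]
contact_force: [-0.5, -2.4, 2.9]
width: 0.0901
grip_force: 40.0
```

```bash
python3 -c "
from h import *
p=pose();i=capture('side');cv2.imwrite('pics/s6.png',i[150:450,200:500].repeat(2,0).repeat(2,1))
n=np.array([.0976,-.9952]);G=np.array([575.5,-166.3])
p=seg(p,np.r_[G-n*26,5.6],12);print(p)
"
```

```text
t 19.78 tcp [516.1 -35.3 204.5] yawY 3.71 F [-0.5 -2.4  2.9] w 90.1 g 40.0 tilt [ 0.001 -0.    -1.   ] j6 -0.18
12 rows dx -9.11 dy 4.03 twist -0.026
[ 572.98919777 -140.40430067    5.57720534]
```

View pics/s6.png

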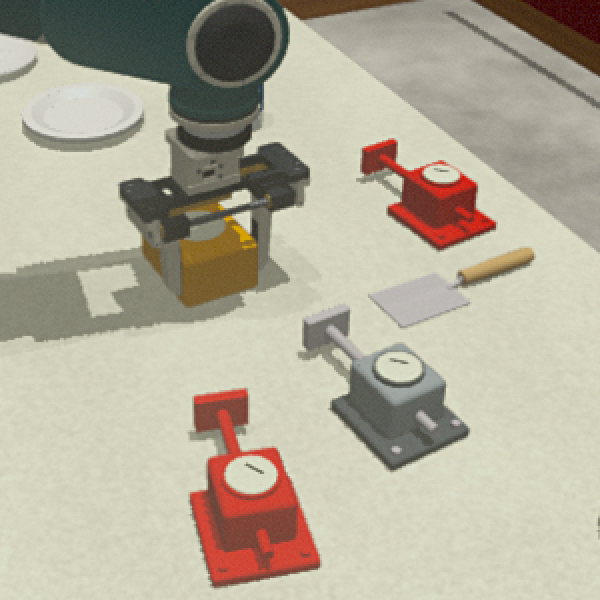

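The crop shows the loaf gripped on its long sides and flat, with its short end facing the bar from about (215,275). The bar is at (327,328). Now I move up before the bar.

Call:
{"op": "servo_tool", "data": {
  "plan": [
    {"dx":-5,"dy":2.2,"dz":0,"twist":-0.02},
    {"dx":-7.3,"dy":3.2,"dz":0,"twist":-0.02},
    {"dx":-7.3,"dy":3.2,"dz":0,"twist":-0.02},
    {"dx":-7.3,"dy":3.2,"dz":0,"twist":-0.02},
    {"dx":-7.3,"dy":3.2,"dz":0,"twist":-0.02},
    {"dx":-7.3,"dy":3.2,"dz":0,"twist":-0.02},
    {"dx":-7.3,"dy":3.2,"dz":0,"twist":-0.02},
    {"dx":-7.3,"dy":3.2,"dz":0,"twist":-0.02},
    {"dx":-7.3,"dy":3.2,"dz":0,"twist":-0.02},
    {"dx":-7.3,"dy":3.2,"dz":0,"twist":-0.02},
    {"dx":-7.3,"dy":3.2,"dz":0,"twist":-0.02},
    {"dx":-7.3,"dy":3.2,"dz":0,"twist":-0.02},
    {"dx":-7.3,"dy":3.2,"dz":0,"twist":-0.02},
    {"dx":-7.3,"dy":3.2,"dz":0,"twist":-0.02},
    {"dx":-7.3,"dy":3.2,"dz":0,"twist":-0.02},
    {"dx":-2,"dy":1,"dz":0,"twist":-0.01},
    {"dx":0,"dy":0,"dz":0,"twist":0}
  ]
}}

```text
clock: 21.25
position: [0.5725, -0.1409, 0.2045]
orientation: [0.674, 0.739, 0.0, 0.0]
contact_force: [1.4, -1.0, 4.5]
width: 0.09
grip_force: 40.0
```

```bash
python3 -c "
from h import *
p=pose();i=capture('side');cv2.imwrite('pics/s7.png',cv2.resize(i[240:370,280:460],None,fx=4,fy=4,interpolation=2))
n=np.array([.0976,-.9952]);b=np.array([.9952,.0976]);G=np.array([575.5,-166.3]);print('along',(p[:2]-G)@n,'lat',(p[:2]-G)@b)
p=seg(p,np.r_[G-n*15,5.6],5)
"
```

```text
t 21.25 tcp [ 572.5 -140.9  204.5] yawY 5.22 F [ 1.4 -1.   4.5] w 90.0 g 40.0 tilt [ 0.001 -0.    -1.   ] j6 -0.38
along -25.619448572595456 lat -0.5063610724293256
5 rows dx -2.12 dy 0.11 twist -0.013
```

View pics/s7.png

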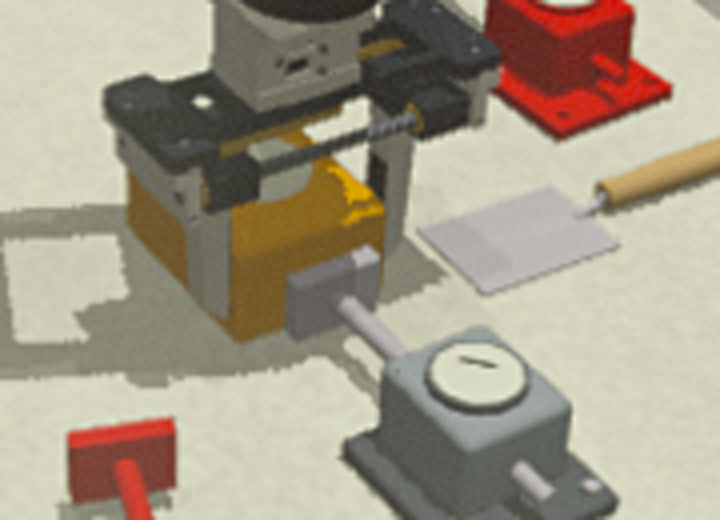

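The crop shows the end just before the bar, which is at (335,290), roughly centred and square. Now I press.

Call:
{"op": "servo_tool", "data": {
  "plan": [
    {"dx":-2,"dy":0.1,"dz":0,"twist":-0.015},
    {"dx":-2,"dy":0.1,"dz":0,"twist":-0.015},
    {"dx":-2,"dy":0.1,"dz":0,"twist":-0.015},
    {"dx":-2,"dy":0.1,"dz":0,"twist":-0.015},
    {"dx":-2,"dy":0.1,"dz":0,"twist":0},
    {"dx":-2,"dy":0,"dz":0,"twist":0},
    {"dx":-2,"dy":0,"dz":0,"twist":0},
    {"dx":-2,"dy":0,"dz":0,"twist":0},
    {"dx":-2,"dy":0,"dz":0,"twist":0},
    {"dx":-2,"dy":0,"dz":0,"twist":0},
    {"dx":-2,"dy":0,"dz":0,"twist":0},
    {"dx":-1,"dy":0,"dz":0,"twist":0}
  ],
  "grip_force": 55
}}

```text
clock: 22.3
position: [0.575, -0.1624, 0.2045]
orientation: [0.671, 0.741, 0.001, -0.0]
contact_force: [-0.7, 13.3, 8.7]
width: 0.0897
grip_force: 55.0
```

Call:
{"op": "servo_tool", "data": {
  "plan": [
    {"dx":-0.8,"dy":0,"dz":0,"twist":0},
    {"dx":-0.8,"dy":0,"dz":0,"twist":0}
  ]
}}

```text
clock: 22.47
position: [0.5752, -0.1638, 0.2046]
orientation: [0.671, 0.741, 0.001, -0.0]
contact_force: [-1.4, 13.2, 8.0]
width: 0.0896
grip_force: 55.0
```

Call:
{"op": "servo_tool", "data": {
  "plan": [
    {"dx":-0.8,"dy":0,"dz":0,"twist":0},
    {"dx":-0.8,"dy":0,"dz":0,"twist":0}
  ]
}}

```text
clock: 22.63
position: [0.5753, -0.1653, 0.2045]
orientation: [0.671, 0.741, 0.001, -0.001]
contact_force: [-0.9, 14.2, 7.6]
width: 0.0897
grip_force: 55.0
```

Call:
{"op": "servo_tool", "data": {
  "plan": [
    {"dx":-0.8,"dy":0,"dz":0,"twist":0},
    {"dx":-0.8,"dy":0,"dz":0,"twist":0}
  ]
}}

```text
clock: 22.8
position: [0.5755, -0.1668, 0.2045]
orientation: [0.671, 0.741, 0.001, -0.001]
contact_force: [-3.2, 22.2, 12.0]
width: 0.0895
grip_force: 55.0
```

Call:
{"op": "servo_tool", "data": {
  "plan": [
    {"dx":-0.8,"dy":0,"dz":0,"twist":0},
    {"dx":0,"dy":0,"dz":0,"twist":0}
  ]
}}

```text
clock: 22.97
position: [0.5755, -0.1671, 0.2046]
orientation: [0.671, 0.741, 0.002, -0.001]
contact_force: [-4.0, 23.3, 12.1]
width: 0.0897
grip_force: 55.0
```

Call:
{"op": "servo_tool", "data": {
  "plan": [
    {"dx":-0.7,"dy":0,"dz":0,"twist":0},
    {"dx":0,"dy":0,"dz":0,"twist":0},
    {"dx":0,"dy":0,"dz":0,"twist":0}
  ]
}}

```text
clock: 23.22
position: [0.5756, -0.1673, 0.2046]
orientation: [0.671, 0.741, 0.002, -0.002]
contact_force: [-4.9, 27.1, 13.8]
width: 0.0894
grip_force: 55.0
```

```bash
python3 -c "
from h import *
p=pose();n=np.array([.0976,-.9952]);b=np.array([.9952,.0976]);G=np.array([575.5,-166.3]);print('along',(p[:2]-G)@n,'lat',(p[:2]-G)@b)"
```

```text
t 23.22 tcp [ 575.6 -167.3  204.6] yawY 5.72 F [-4.9 27.1 13.8] w 89.4 g 55.0 tilt [-0.     0.005 -1.   ] j6 -0.43
along 1.034230458629041 lat 0.0014388247958878181
```

The bar is on its stop: the force climbs with almost no travel. I'll ease back about 14.5 mm, still gripped, so the end just touches the bar.

Call:
{"op": "servo_tool", "data": {
  "plan": [
    {"dx":1,"dy":0,"dz":0,"twist":0},
    {"dx":1.5,"dy":0,"dz":0,"twist":0},
    {"dx":1.5,"dy":0,"dz":0,"twist":0},
    {"dx":1.5,"dy":0,"dz":0,"twist":0},
    {"dx":1.5,"dy":0,"dz":0,"twist":0},
    {"dx":1.5,"dy":0,"dz":0,"twist":0},
    {"dx":1.5,"dy":0,"dz":0,"twist":0},
    {"dx":1.5,"dy":0,"dz":0,"twist":0},
    {"dx":1.5,"dy":0,"dz":0,"twist":0},
    {"dx":1,"dy":0,"dz":0,"twist":0},
    {"dx":0.5,"dy":0,"dz":0,"twist":0},
    {"dx":0,"dy":0,"dz":0,"twist":0},
    {"dx":0,"dy":0,"dz":0,"twist":0}
  ]
}}

```text
clock: 24.3
position: [0.5742, -0.1553, 0.2046]
orientation: [0.671, 0.741, -0.0, 0.001]
contact_force: [1.7, -4.4, 5.4]
width: 0.0894
grip_force: 55.0
```

```bash
python3 -c "
from h import *
p=pose();n=np.array([.0976,-.9952]);b=np.array([.9952,.0976]);G=np.array([575.5,-166.3]);print('along',(p[:2]-G)@n,'lat',(p[:2]-G)@b)"
```

```text
t 24.3 tcp [ 574.2 -155.3  204.6] yawY 5.7 F [ 1.7 -4.4  5.4] w 89.4 g 55.0 tilt [ 0.001 -0.001 -1.   ] j6 -0.41
along -11.048517873414442 lat -0.2214315714196019
```

Call:
{"op": "servo_tool", "data": {
  "plan": [
    {"dx":0.5,"dy":0,"dz":0,"twist":0},
    {"dx":0.5,"dy":0,"dz":0,"twist":0},
    {"dx":0,"dy":0,"dz":0,"twist":0}
  ],
  "grip_force": 10
}}

```text
clock: 24.55
position: [0.5741, -0.1543, 0.2045]
orientation: [0.671, 0.741, -0.0, 0.001]
contact_force: [0.8, -5.1, 6.0]
width: 0.0899
grip_force: 10.0
```

Call:
{"op": "servo_tool", "data": {
  "plan": [
    {"dx":0,"dy":0,"dz":0,"twist":0},
    {"dx":0,"dy":0,"dz":0,"twist":0},
    {"dx":0,"dy":0,"dz":0,"twist":0},
    {"dx":0,"dy":0,"dz":0,"twist":0},
    {"dx":0,"dy":0,"dz":0,"twist":0},
    {"dx":0,"dy":0,"dz":0,"twist":0}
  ],
  "gripper": 93
}}

```text
clock: 25.05
position: [0.5739, -0.1539, 0.2038]
orientation: [0.671, 0.742, -0.0, -0.0]
contact_force: [0.2, 0.6, -0.8]
width: 0.0931
grip_force: 0.0
```

```bash
python3 -c "
from h import *
p=pose()"
```

```text
t 25.05 tcp [ 573.9 -153.9  203.8] yawY 5.75 F [ 0.2  0.6 -0.8] w 93.1 g 0.0 tilt [-0.  0. -1.] j6 -0.41
```

Open with no forces on the wrist. I lift straight up slowly, then move away.

Call:
{"op": "servo_tool", "data": {
  "plan": [
    {"dx":0,"dy":0,"dz":-3,"twist":0},
    {"dx":0,"dy":0,"dz":-5,"twist":0},
    {"dx":0,"dy":0,"dz":-6,"twist":0},
    {"dx":0,"dy":0,"dz":-8,"twist":0},
    {"dx":0,"dy":0,"dz":-8,"twist":0},
    {"dx":0,"dy":0,"dz":-8,"twist":0},
    {"dx":0,"dy":0,"dz":-8,"twist":0},
    {"dx":0,"dy":0,"dz":-10,"twist":0},
    {"dx":0,"dy":0,"dz":-20,"twist":0},
    {"dx":0,"dy":0,"dz":-25,"twist":0},
    {"dx":0,"dy":0,"dz":-25,"twist":0},
    {"dx":0,"dy":0,"dz":-25,"twist":0},
    {"dx":0,"dy":0,"dz":-25,"twist":0}
  ]
}}

```text
clock: 26.13
position: [0.5736, -0.1538, 0.382]
orientation: [0.671, 0.742, 0.0, 0.0]
contact_force: [0.4, 0.5, -0.7]
width: 0.0932
grip_force: 0.0
```

Call:
{"op": "servo_tool", "data": {
  "plan": [
    {"dx":20,"dy":-10,"dz":0,"twist":0},
    {"dx":20,"dy":-10,"dz":0,"twist":0},
    {"dx":20,"dy":-10,"dz":0,"twist":0},
    {"dx":20,"dy":-10,"dz":0,"twist":0},
    {"dx":20,"dy":-10,"dz":0,"twist":0},
    {"dx":20,"dy":-10,"dz":0,"twist":0},
    {"dx":20,"dy":-10,"dz":0,"twist":0},
    {"dx":20,"dy":-10,"dz":0,"twist":0},
    {"dx":20,"dy":-10,"dz":0,"twist":0},
    {"dx":20,"dy":-10,"dz":0,"twist":0},
    {"dx":20,"dy":-10,"dz":0,"twist":0},
    {"dx":20,"dy":-10,"dz":0,"twist":0},
    {"dx":20,"dy":-10,"dz":0,"twist":0},
    {"dx":20,"dy":-10,"dz":0,"twist":0},
    {"dx":0,"dy":0,"dz":0,"twist":0}
  ]
}}

```text
clock: 27.38
position: [0.4049, 0.1126, 0.3809]
orientation: [0.67, 0.742, 0.001, -0.0]
contact_force: [-0.3, -0.3, -0.3]
width: 0.0931
grip_force: 0.0
```

```bash
python3 -c "
from h import *
p=pose();i=capture('top');print(loaf(i));s=capture('side');print(sidelabel(s))
c=cv2.resize(i[150:300,300:540],(640,400),interpolation=2);cv2.imwrite('pics/f.png',c);cv2.imwrite('pics/f_side.png',s)"
```

```text
t 27.38 tcp [404.9 112.6 380.9] yawY 5.87 F [-0.3 -0.3 -0.3] w 93.1 g 0.0 tilt [ 0.001  0.001 -1.   ] j6 0.11
[((413.7666015625, 255.5550079345703), (array([ 570.8, -109.9]), array([ 87. , 116.4], dtype=float32), 95.1))]
((315, 268, 65, 61), array([ 571.1, -107.2]), array([57.9, 59.2]))
```

View pics/f.png

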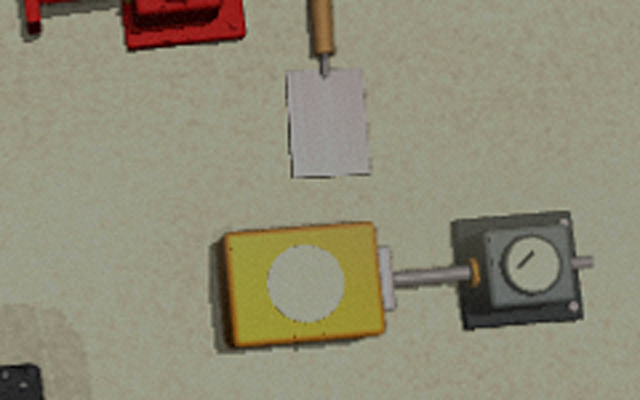

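The final view shows the loaf's short end square against the bar, which is at (387,280), and centred on it. The spreader is unmoved.

```bash
python3 -c "
from cell import bot
print(bot.finish_job())"
```

```text
the job is handed in; nothing more can be done
None
```

The job is handed in: a long side and then a short end were each pressed fully home, and the loaf is left square against the bar (about 27 s used); two lapses: gripping lifted it under 1 mm during part of the pull-back from the bar, and I viewed 11 pictures, one over the limit.

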